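# Feed the next cover plate from the stack magazine to the assembly stop

## Robot

A 7-joint arm with a two-finger parallel gripper is mounted at the origin on the work surface. World frame = base frame: x ahead of the robot, y to its left, z up, the work surface at z = 0. Lengths are in m, angles in rad, forces in N, time in s.
With the tool pointing down it reaches from about 0.35 to 0.9 m from the base axis. Payload 8.1 kg.
Tool frame: the origin (TCP) lies between the finger pads; the fingertips stand 22 mm ahead of it and the grasp point (between the pads) lies 3 mm ahead of it (env.tcp_to_tips is the distance from the TCP to the fingertips, in m); z points along the fingers, y is the direction in which the jaws open and shut (so a half turn about z gives the same grasp; the last joint's range is limited). The gripper opens to 92 mm and grips with 3 to 60 N. Pads are 19 mm wide; open, the fingers measure 130 mm over their backs; the gripper's body (75 mm by 190 mm) begins 47 mm behind the grasp point.
Start: joints at [-1.214, 0.434, 0.025, 1.573, -0.012, 1.134, -0.075], TCP at [0.277, 0.56, 0.249] pointing down, gripper open.
Joint ranges: [-2.62, 2.62], [-0.44, 2.09], [-1.27, 1.32], [0.08, 2.57], [-1.32, 4.46], [0.12, 2], [-2.74, 2.74]. Speed limits (rad/s): [2.22, 2.22, 3.01, 3.01, 3.14, 3.14, 3.14].

## Interface

Orientations are given as a rotation vector (axis times angle).
In Python, from cell import env gives the robot as it stands.
- The arm moves only by the tool arm_command, never from a script. Its arguments are lists of equal length, an entry for each row: "delta_pos": the shift along the tool's x, y, z in m, a list of three; "angular": the turn, a rotation vector about the tool's x, y, z in degrees, a list of three; "grip": the gripper command: -1 is shut, 1 is fully open, values between are in proportion. A call has exactly 5 rows; each row is the pose to reach, as a shift and turn from the pose commanded when the call began, along the tool's axes at that moment; what a row does not reach only later rows make up. A row lasts 1/10 s, in which the tool goes at most 50 mm and 8.59 degrees, less where a joint would pass 70% of its speed; a pose out of reach is approached as far as the arm can. A call with a gripper value outside its range is refused whole. The fingers move at their own pace and stop on an object; "force" is the grip in N (left out, the last holds). Time passes only in rows, so rows that repeat a pose let the fingers close, or fill a call up. It gives the time, the measured TCP pose, the force and the opening at its end, in the units of the state.
- env.get_obs(): the state, without advancing time (a new reading comes with each control period).
- env.snapshot(name): name is "scene" or "top" or "wrist"; returns the picture (384x512x3 uint8, red, green, blue); there is no depth.
- env.calibration(name): a dict with "vfov" (degrees; the focal length in pixels is half the picture's height over the tangent of half this angle, whatever the lens; pixels are square), "cx", "cy" (the principal point, pixels), "cam_to_world" (4x4, takes a point from camera to world coordinates); the wrist camera has in their place "hand_eye" (4x4, takes a point from camera to tool coordinates, whose origin is the TCP and whose axes are the flange's). Camera axes: x right, y down, z forward; pixel columns grow to the right and rows downward; lengths in m; the calibration is good to about 2 mm. A picture is of the moment at which its call begins: read the wrist's pose just before it. calibration takes no time and is no camera call.
- env.finish_job(): hands the job in, once; it reports no verdict.
The state is a dict: "time": time; "joint_positions": joint angles; "qvel": joint speeds; "tau": joint torques, N m; "eef_pos": TCP position; "ee_rot": TCP orientation; "ft_force": force on the tool from outside, world axes, zero at the start; "torque": the same for the moment, N m; "finger_gap": opening from 0.0 (shut) to 1.0 (fully open).
Only numpy, scipy, OpenCV 4.12 (cv2) and the standard library are available. Lean on these libraries where they do the work, as an engineer would, in place of code of your own. Each camera call takes 0.05 s, during which the arm holds its last target.

## Task

Swing the black handle of the feeder's gate lever a quarter turn to its end stop, so that the blade no longer blocks the rail, and leave it open. Then pull the bottom white plate straight out of the stack magazine along the rail until its front end is up against the steel end stop, and let go of it lying flat and straight on the rail. The other plates stay in the magazine; do not shift the spool, the handset or the tin beside the feeder.

Things in the scene. Friction and masses are not known exactly. Their poses are not given: they have to be found in the camera images.
- feeder: Fixed plate feeder, 470 mm long: stack magazine, run-out rail, end stop. Origin on the bench (z = 0), on the centre line, below the inner face of the magazine's front wall. x: pull direction, out of the magazine along the rail; y: towards the gate pivot, away from the robot; z up. Base 12 mm thick, 100 mm wide. Distances called 'feeder x, y, z' are in this frame, mm.
- slot (a point): Outlet slot of the magazine, its lower edge's middle on the front wall's outer face: feeder (6, 0, 42); slot 14 mm high, lets one plate through. Magazine behind it: feeder x -204 to 0, inside 64 mm wide, outside 80, floor at z = 42, walls up to z = 118, open on top.
- rail_stop (a point): Foot of the end stop's face: feeder (240, 0, 42). Stop 50 mm wide, top at z = 62. The rail runs from the slot to it, top at z = 42 and only 36 mm wide: a plate on it overhangs 12 mm each side, so fingers can reach down beside it. A plate up against the stop has its centre at feeder x = 140.
- gate (a joint): Turn of the L-shaped gate lever about its upright pivot, rad: 0 closed, grows counter-clockwise seen from above, 1.571 fully open at its end stop. Starts at 0 to 0.15. Friction about 0.1 N m; stays where left. Closed, the blade lies across the rail 10 to 35 mm ahead of the bottom plate's end and the handle points along feeder +x; open, handle along +y. Push the handle from its rail side.
- gate_pivot (a point): On the lever's pivot axis at handle mid-height: feeder (112, 72, 66); turns with the lever, x axis along the handle. Steel blade at right angles to the handle: 92 mm long from the pivot, 14 mm wide, z 45 to 56. Open, the blade lies along feeder +x, its inner side 65 mm from the rail's centre line, clear of the plate.
- gate_handle (a point): Middle of the black handle, 60 mm from the pivot axis; turns with the lever, x axis along the handle, outwards. The handle is a bar 14 mm wide, z 58 to 74, black from 25 to 95 mm from the pivot axis.
- plate_1: the bottom plate: a flat white plastic cover plate 200 mm long (its x), 60 mm wide (its y), 10 mm thick, with small rounded corners, 60 to 130 g. Origin at the centre of its underside. It lies on the magazine floor and the rail, its front end already sticking out of the slot by about 76 to 86 mm; five plates weigh on it. Underside at z = 42 mm.
- plate_2: identical white plate, number 2 from the bottom of the stack; origin at the centre of its underside, feeder x about -102 mm. It drops about 10 mm inside the magazine when the bottom plate has left; it must stay in the magazine.
- plate_3: identical white plate, number 3 from the bottom of the stack; origin at the centre of its underside, feeder x about -102 mm. It drops about 10 mm inside the magazine when the bottom plate has left; it must stay in the magazine.
- plate_4: identical white plate, number 4 from the bottom of the stack; origin at the centre of its underside, feeder x about -102 mm. It drops about 10 mm inside the magazine when the bottom plate has left; it must stay in the magazine.
- plate_5: identical white plate, number 5 from the bottom of the stack; origin at the centre of its underside, feeder x about -102 mm. It drops about 10 mm inside the magazine when the bottom plate has left; it must stay in the magazine.
- plate_6: identical white plate, number 6 from the bottom of the stack; origin at the centre of its underside, feeder x about -102 mm. It drops about 10 mm inside the magazine when the bottom plate has left; it must stay in the magazine.
- spool: a metal solder spool, 64 mm across and 52 mm tall, standing on the bench on the robot's side of the feeder; origin at the centre of its underside. A bystander: leave it where it is.
- handset: a white handheld appliance with a metal collar, about 134 mm long, 36 mm wide and high, lying on the bench beyond the end stop; origin under its middle. A bystander: leave it where it is.
- tin: an empty dark steel tin, 72 mm across, 40 mm tall, standing on the bench beside the magazine on its far side; origin at the centre of its underside. A bystander: leave it where it is.
Not all that is in view belongs to the job. What is shaped like the plate_5 but green or red is not meant.

How it is judged:
By the outcome, as a careful person would: the job done as asked, in the order asked, and still so for the second after the job is handed in, with the robot touching nothing.
It also fails if it takes over 58 s, if anything falls off the work surface, if the arm or the gripper's body presses on something with over 40 N, if the wrist force passes 120 N, or if a joint passes its speed limit or range.

## Working session

There is one attempt and no reset: what is moved stays moved. The work goes in short steps, Python scripts to look and compute and a tool call to move; the robot and the scene stay as the last step left them, time stands still between calls to the robot, and variables do not carry over. Pictures are saved under pics/ and viewed, and the job is handed in when it is done.

Besides the shell and the picture viewer there is one more tool, called by a JSON object that holds its "fn" and its "kwargs", one argument or row to a line. arm_command: Moves the arm, as the interface text tells. Its arguments: {"type":"object","properties":{"delta_pos":{"type":"array"},"angular":{"type":"array"},"grip":{"type":"array"},"force":{"type":"number"}},"required":["delta_pos","angular","grip"]}

```bash
ls; mkdir -p pics; python3 - <<'E'
from cell import env
import cv2,numpy as np
o=env.get_obs()
for k,v in o.items(): print(k,np.round(v,4))
for n in ["scene","top","wrist"]:
    c=env.calibration(n); print(n,c)
for n in ["scene","top"]:
    cv2.imwrite(f"pics/{n}0.png",cv2.cvtColor(env.snapshot(n),cv2.COLOR_RGB2BGR))
E
```

```text
pics
time 0.0
joint_positions [-1.2136  0.4352  0.025   1.5741 -0.0116  1.134  -0.0751]
qvel [ 0.0008 -0.0023 -0.0007  0.0011 -0.0006 -0.0001  0.0002]
tau [-1.00000e-04 -6.67830e+01  9.84900e-01 -3.14447e+01 -6.06000e-02
  4.28000e-02  2.00000e-04]
eef_pos [0.2772 0.5596 0.248 ]
ee_rot [-7.1600e-01 -3.0587e+00  2.4000e-03]
ft_force [ 0.619   0.2619 -0.3526]
torque [0.0058 0.0135 0.0315]
finger_gap 0.9994
scene {'vfov': 50.54572712336326, 'cx': 254.52243855445707, 'cy': 190.13065020277045, 'cam_to_world': array([[ 0.043114  ,  0.61228154, -0.78946342,  1.42925712],
       [ 0.99903599, -0.01988649,  0.03913582,  0.09127846],
       [ 0.00826248, -0.79038968, -0.61254869,  0.76439953],
       [ 0.        ,  0.        ,  0.        ,  1.        ]])}
top {'vfov': 55.767827732374776, 'cx': 252.07021869265472, 'cy': 191.42710814757916, 'cam_to_world': array([[ 0.02803681, -0.99155655,  0.12660781,  0.37158766],
       [-0.99927123, -0.03108375, -0.02215438,  0.15015178],
       [ 0.02590276, -0.1258944 , -0.99170542,  1.10320496],
       [ 0.        ,  0.        ,  0.        ,  1.        ]])}
wrist {'vfov': 64.43251173989748, 'cx': 250.92097983757714, 'cy': 196.61381312181817, 'hand_eye': array([[ 1.09901110e-03, -9.51287907e-01, -3.08301980e-01,
         8.33559128e-02],
       [ 9.99999252e-01,  1.21101251e-03, -1.71945941e-04,
         1.05201499e-04],
       [ 5.36927648e-04, -3.08301560e-01,  9.51288526e-01,
        -1.37165931e-01],
       [ 0.00000000e+00,  0.00000000e+00,  0.00000000e+00,
         1.00000000e+00]])}
```

View pics/scene0.png

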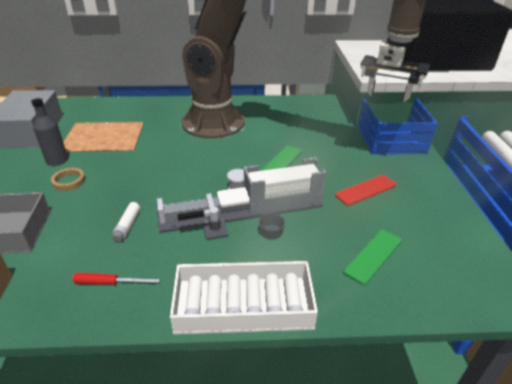

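View pics/top0.png

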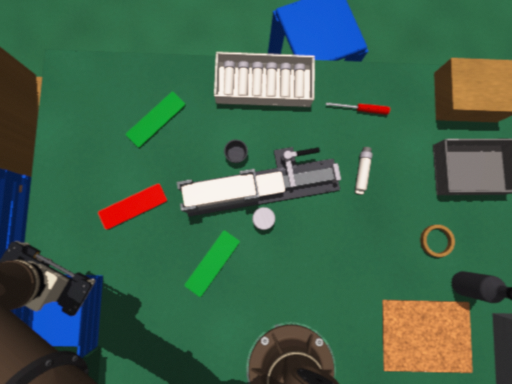

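The top view shows the feeder from (180,195) to (340,175). The magazine is on the left, the blade near (289,170) and the handle from (295,154) to (320,150). The spool is at (263,218), the tin at (236,152) and the handset at (363,170). The green plates at (155,119) and (212,263) and the red one at (132,206) are decoys. I'll enlarge this area.

```bash
python3 - <<'E'
import cv2
im=cv2.imread("pics/top0.png")[125:245,165:385]
cv2.imwrite("pics/topz.png",cv2.resize(im,None,fx=3.6,fy=3.6,interpolation=cv2.INTER_CUBIC))
im=cv2.imread("pics/scene0.png")[140:250,145:345]
cv2.imwrite("pics/scenez.png",cv2.resize(im,None,fx=4,fy=4,interpolation=cv2.INTER_CUBIC))
E
```

```text
(no output)
```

View pics/topz.png

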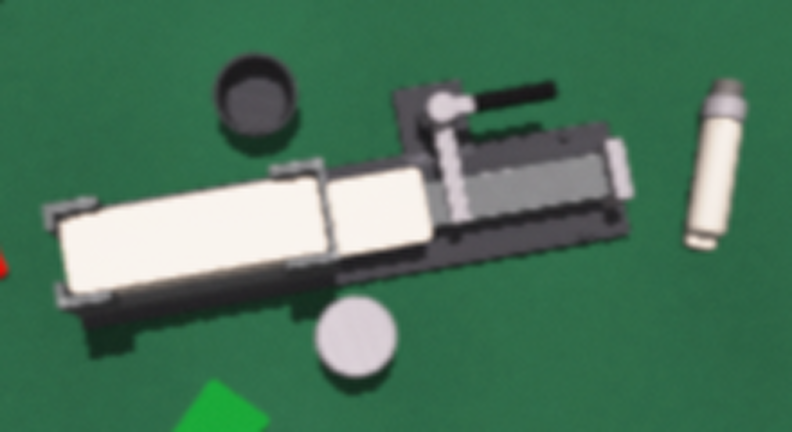

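View pics/scenez.png

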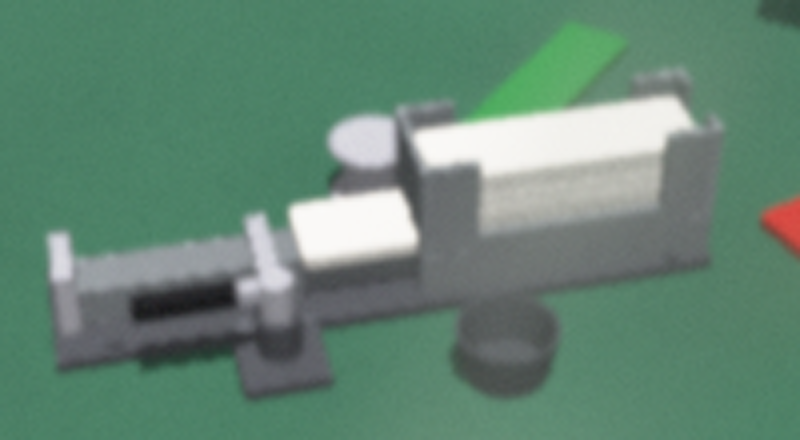

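```bash
cat > h.py <<'E'
import numpy as np,cv2
from cell import env
from scipy.spatial.transform import Rotation as R
def proj(n,P):
    c=env.calibration(n);f=192/np.tan(np.radians(c["vfov"]/2));T=np.linalg.inv(c["cam_to_world"])
    p=np.atleast_2d(P)@T[:3,:3].T+T[:3,3]
    return np.c_[f*p[:,0]/p[:,2]+c["cx"],f*p[:,1]/p[:,2]+c["cy"]]
def ray(n,uv,z,T=None):
    c=env.calibration(n);f=192/np.tan(np.radians(c["vfov"]/2))
    T=c["cam_to_world"] if T is None else T
    d=T[:3,:3]@np.array([(uv[0]-c["cx"])/f,(uv[1]-c["cy"])/f,1]);return T[:3,3]+d*(z-T[2,3])/d[2]
def f2w(q,P):
    P=np.atleast_2d(P)/1000.;c,s=np.cos(q[2]),np.sin(q[2])
    return np.c_[q[0]+c*P[:,0]-s*P[:,1],q[1]+s*P[:,0]+c*P[:,1],P[:,2]]
E
cat > fit.py <<'E'
from h import *
from scipy.optimize import least_squares
# zoomed px -> feeder pts ; x=None => only use free param
tz=lambda u,v:(165+u/3.6-.36,125+v/3.6-.36)
sz=lambda u,v:(145+u/4-.375,140+v/4-.375)
# params: x,y,yaw, xend, xplate
top=[((606,142),(240,25,62)),((616,198),(240,-25,62)),((606,122),('e',50,12)),((628,235),('e',-50,12)),
 ((320,162),(6,40,118)),((332,262),(6,-40,118)),((441,106),(112,72,76)),((418,168),('p',30,52)),((433,240),('p',-30,52))]
sc=[((292,205),('p',-30,52)),((303,265),('p',30,52)),((78,332),(240,25,62)),((62,367),('e',50,12)),((415,293),(6,40,42)),((276,272),(112,72,76)),((424,172),(6,40,118)),((400,108),(6,-40,118))]
def res(q,full=False):
    out=[]
    for n,L,m in(("top",top,tz),("scene",sc,sz)):
        P=[[{'e':q[3],'p':q[4]}.get(a[0],a[0]) if isinstance(a[0],str) else a[0],a[1],a[2]] for _,a in L]
        out.append(proj(n,f2w(q,P))-np.array([m(*u) for u,_ in L]))
    o=np.vstack(out)
    return o if full else o.ravel()
r=least_squares(res,[.5,.13,-1.5,255,82],x_scale=[.01,.01,.01,1,1],loss='soft_l1')
print(np.round(r.x,4));print(np.round(res(r.x,True),1).tolist())
q=r.x
P=f2w(q,[[112,72,66],[0,0,0],[240,0,42],[q[4],0,42]]);print(P.round(4))
for n,z in(("top",tz),):
    for u in((441,106),(553,90)):
        print(ray(n,z(*u),.074))
for n,u in (("top",(263.5,218.5)),): print("spool",ray(n,u,.052))
print("tin",ray("top",tz(255,92),.04)); print("handset",ray("top",tz(703,243),.02),ray("top",tz(728,85),.02))
E
python3 fit.py
```

```text
[ 5.223000e-01  1.226000e-01 -1.370900e+00  2.583471e+02  8.780070e+01]
[[-0.3, -0.5], [0.3, 0.5], [-0.1, -0.5], [0.3, -0.2], [0.4, -1.6], [2.1, -1.0], [0.5, 0.0], [0.4, -0.3], [-0.0, -0.4], [-0.3, -0.2], [0.7, -2.1], [-0.0, -14.5], [0.1, -2.1], [2.6, -8.4], [0.7, 0.5], [0.4, -0.2], [-0.3, -0.7]]
[[ 0.6151  0.0272  0.066 ]
 [ 0.5223  0.1226  0.    ]
 [ 0.5699 -0.1126  0.042 ]
 [ 0.5397  0.0366  0.042 ]]
[0.61549553 0.02835418 0.074     ]
[ 0.63183615 -0.06238465  0.074     ]
spool [0.42782537 0.09135484 0.052     ]
tin [0.6301591  0.17957547 0.04      ]
handset [ 0.51795041 -0.20114406  0.02      ] [ 0.65505348 -0.22402985  0.02      ]
```

Apart from a few mislabelled scene corners, the fit is good. It puts the feeder origin at (0.522, 0.123) with yaw -1.371. I'll drop the bad points and get the move deltas.

```bash
sed -i 's/((78,332),(240,25,62)),//; s/((415,293),(6,40,42)),//; s/((62,367),.*50,12)),((276/((276/' fit.py; python3 fit.py
cat >> h.py <<'E'
Q=[.5223,.1226,-1.3709]
def state():
    o=env.get_obs(); return np.array(o["eef_pos"]),R.from_rotvec(o["ee_rot"]),o
def w2f(p,q=Q):
    c,s=np.cos(q[2]),np.sin(q[2]);d=np.array(p)[:2]-np.array(q[:2]);return 1000*np.array([c*d[0]+s*d[1],-s*d[0]+c*d[1],p[2]])
def goal_rot(flip,q=Q,extra=0):
    a=q[2]+extra; y=np.array([-np.sin(a),np.cos(a),0])*(-1 if flip else 1); z=np.array([0,0,-1.])
    return R.from_matrix(np.c_[np.cross(y,z),y,z])
def rel(pf,Rg,pos=None,rot=None,q=Q):
    if pos is None: pos,rot,_=state()
    return np.round(rot.inv().apply(f2w(q,pf)[0]-pos),4),np.round((rot.inv()*Rg).as_rotvec(degrees=True),2)
E
python3 - <<'E'
from h import *
p,r,o=state();print(r.as_matrix().round(3),w2f(p))
for f in(0,1): print(f,rel([180,25,200],goal_rot(f)))
E
```

```text
[ 5.217000e-01  1.232000e-01 -1.372600e+00  2.585995e+02  8.845750e+01]
[[-0.5, -0.2], [0.1, 0.8], [-0.2, -0.2], [0.1, 0.1], [0.3, -1.4], [1.9, -0.8], [0.3, 0.3], [0.5, -0.1], [-0.0, -0.2], [-0.3, -0.3], [0.6, -2.2], [0.9, 0.3], [0.6, -0.3], [-0.0, -0.8]]
[[ 0.6143  0.0276  0.066 ]
 [ 0.5217  0.1232  0.    ]
 [ 0.5689 -0.1121  0.042 ]
 [ 0.5391  0.0365  0.042 ]]
[0.61549553 0.02835418 0.074     ]
[ 0.63183615 -0.06238465  0.074     ]
spool [0.42782537 0.09135484 0.052     ]
tin [0.6301591  0.17957547 0.04      ]
handset [ 0.51795041 -0.20114406  0.02      ] [ 0.65505348 -0.22402985  0.02      ]
[[-0.896  0.444 -0.001]
 [ 0.444  0.896 -0.001]
 [-0.    -0.001 -1.   ]] [-477.04251538 -153.41499308  248.04109011]
0 (array([-0.5437, -0.4097,  0.0487]), array([-7.00e-02,  4.00e-02,  5.22e+01]))
1 (array([-0.5437, -0.4097,  0.0487]), array([-5.000e-02, -9.000e-02, -1.278e+02]))
```

{"fn": "arm_command", "kwargs": {
  "delta_pos": [
    [-0.036, -0.027, 0],
    [-0.072, -0.054, 0],
    [-0.108, -0.081, 0],
    [-0.144, -0.108, 0],
    [-0.18, -0.135, 0]
  ],
  "angular": [
    [0, 0, 5],
    [0, 0, 10],
    [0, 0, 15],
    [0, 0, 20],
    [0, 0, 25]
  ],
  "grip": [-1, -1, -1, -1, -1]
}}

```text
time: 0.6
eef_pos: [0.3792, 0.3573, 0.2485]
ee_rot: [-1.366, -2.829, 0.001]
ft_force: [0.6, 0.6, -0.4]
finger_gap: 0.61
```

```bash
python3 - <<'E'
from h import *
p,r,o=state();print(w2f(p),o['time'],o['ft_force'])
print(rel([170,30,248],goal_rot(0)))
E
```

```text
[-258.48546956  -93.68808133  248.50968541] 0.6 [ 0.60176627  0.60981064 -0.39341093]
(array([-0.4379, -0.0843,  0.0006]), array([-2.000e-02,  1.000e-02,  2.699e+01]))
```

{"fn": "arm_command", "kwargs": {
  "delta_pos": [
    [-0.044, -0.0085, 0],
    [-0.088, -0.017, 0],
    [-0.132, -0.0255, 0],
    [-0.176, -0.034, 0],
    [-0.22, -0.0425, 0]
  ],
  "angular": [
    [0, 0, 5.4],
    [0, 0, 10.8],
    [0, 0, 16.2],
    [0, 0, 21.6],
    [0, 0, 27]
  ],
  "grip": [-1, -1, -1, -1, -1]
}}

```text
time: 1.1
eef_pos: [0.4833, 0.1591, 0.2487]
ee_rot: [-1.989, -2.432, 0.0]
ft_force: [-0.1, 0.5, -1.2]
finger_gap: 0.178
```

```bash
python3 - <<'E'
from h import *
p,r,o=state();print(w2f(p),o['time'],o['finger_gap'])
print(rel([170,30,248],goal_rot(0)))
E
```

```text
[-43.53064773 -30.95576107 248.6730828 ] 1.1 0.17790103713012476
(array([-0.2135,  0.061 ,  0.0006]), array([-0.01, -0.01, -0.01]))
```

{"fn": "arm_command", "kwargs": {
  "delta_pos": [
    [-0.043, 0.012, 0],
    [-0.086, 0.024, 0],
    [-0.129, 0.036, 0],
    [-0.172, 0.048, 0],
    [-0.213, 0.061, 0]
  ],
  "angular": [
    [0, 0, 0],
    [0, 0, 0],
    [0, 0, 0],
    [0, 0, 0],
    [0, 0, 0]
  ],
  "grip": [-1, -1, -1, -1, -1]
}}

```text
time: 1.6
eef_pos: [0.5861, -0.0373, 0.2485]
ee_rot: [-1.984, -2.435, 0.0]
ft_force: [0.7, 0.6, -0.8]
finger_gap: 0.006
```

{"fn": "arm_command", "kwargs": {
  "delta_pos": [
    [0, 0, 0],
    [0, 0, 0],
    [0, 0, 0],
    [0, 0, 0],
    [0, 0, 0]
  ],
  "angular": [
    [0, 0, 0],
    [0, 0, 0],
    [0, 0, 0],
    [0, 0, 0],
    [0, 0, 0]
  ],
  "grip": [-1, -1, -1, -1, -1]
}}

```text
time: 2.1
eef_pos: [0.5855, -0.0341, 0.2488]
ee_rot: [-1.982, -2.437, -0.0]
ft_force: [0.7, -0.8, 0.4]
finger_gap: 0.006
```

```bash
python3 - <<'E'
from h import *
p,r,o=state();print(w2f(p),o['time'],o['finger_gap'],p,o['ee_rot'])
np.save('w1.npy',np.r_[p,o['ee_rot']])
im=env.snapshot("wrist")[:,:,::-1]
cv2.imwrite("pics/w1.png",im); cv2.imwrite("pics/w1b.png",cv2.resize(im,None,fx=1.5,fy=1.5,interpolation=cv2.INTER_CUBIC))
E
```

```text
[166.10673598  30.79348721 248.76627487] 2.1 0.0055006605111105515 [ 0.58546374 -0.03408449  0.24876627] [-1.98174682e+00 -2.43711871e+00 -4.67107132e-04]
```

View pics/w1b.png

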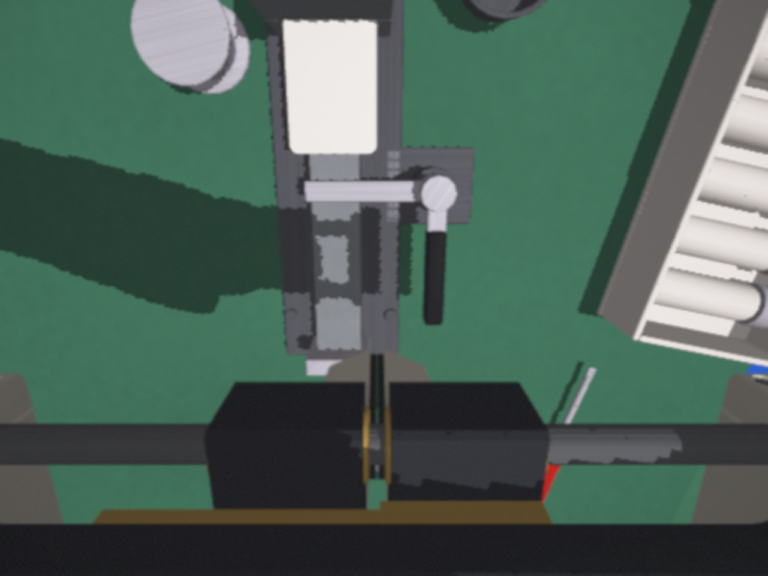

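```bash
cat >> h.py <<'E'
def wT(pos,rot):
    T=np.eye(4);T[:3,:3]=rot.as_matrix();T[:3,3]=pos;return T@env.calibration("wrist")["hand_eye"]
E
python3 - <<'E'
from h import *
w=np.load('w1.npy');T=wT(w[:3],R.from_rotvec(w[3:]))
for n,u,z in[("plateFL",(289,153),.052),("plateFR",(377,152),.052),("slotL",(284,20),.052),("slotR",(377,20),.052),("edgeL",(286,60),.052),("edgeR",(378,60),.052),("piv",(438,194),.078),("hin",(436,232),.074),("htip",(433,323),.074),("hL",(426,285),.074),("hR",(444,285),.074),("baseL",(287,355),.012),("baseR",(397,353),.012),("railL",(316,345),.042),("railR",(361,345),.042),("bladetip",(305,190),.056),("stopL",(306,362),.062)]:
    p=ray("wrist",(u[0]/1.5-.17,u[1]/1.5-.17),z,T);print(n,p.round(4),w2f(p).round(1))
E
```

```text
plateFL [0.5098 0.0315 0.052 ] [ 86.8 -30.3  52. ]
plateFR [0.5698 0.0447 0.052 ] [85.7 31.1 52. ]
slotL [0.4947 0.1117 0.052 ] [  5.2 -29.3  52. ]
slotR [0.5532 0.124  0.052 ] [ 4.8 30.5 52. ]
edgeL [0.4993 0.089  0.052 ] [ 28.3 -29.2  52. ]
edgeR [0.5586 0.1015 0.052 ] [27.9 31.3 52. ]
piv [0.6146 0.0273 0.078 ] [111.7  71.6  78. ]
hin [0.6201 0.0019 0.074 ] [137.7  71.9  74. ]
htip [ 0.6344 -0.0635  0.074 ] [204.7  72.9  74. ]
hL [ 0.6224 -0.0364  0.074 ] [175.7  66.6  74. ]
hR [ 0.635  -0.0338  0.074 ] [175.6  79.4  74. ]
baseL [ 0.5265 -0.1425  0.012 ] [260.6 -48.5  12. ]
baseR [ 0.6227 -0.1203  0.012 ] [258.   50.2  12. ]
railL [ 0.5518 -0.1134  0.042 ] [237.2 -17.9  42. ]
railR [ 0.588  -0.1059  0.042 ] [236.9  19.   42. ]
bladetip [0.5253 0.0093 0.056 ] [111.6 -19.6  56. ]
stopL [ 0.5476 -0.1199  0.062 ] [242.7 -23.4  62. ]
```

The wrist picture agrees with the fit to about 1 mm. The pivot measures (112, 72), the plate front about x = 86, and the handle inner face y ≈ 66. I'll go down inside the handle, between it and the rail.

{"fn": "arm_command", "kwargs": {
  "delta_pos": [
    [-0.004, 0.005, 0.04],
    [-0.004, 0.005, 0.08],
    [-0.004, 0.005, 0.12],
    [-0.004, 0.005, 0.15],
    [-0.004, 0.005, 0.17]
  ],
  "angular": [
    [0, 0, 0],
    [0, 0, 0],
    [0, 0, 0],
    [0, 0, 0],
    [0, 0, 0]
  ],
  "grip": [-1, -1, -1, -1, -1]
}}

```text
time: 2.65
eef_pos: [0.5902, -0.0376, 0.0765]
ee_rot: [-1.982, -2.435, 0.002]
ft_force: [-0.4, 0.2, -0.1]
finger_gap: 0.001
```

{"fn": "arm_command", "kwargs": {
  "delta_pos": [
    [0, 0, 0],
    [0, 0, 0],
    [0, 0.003, 0],
    [0, 0.006, 0],
    [0, 0.009, 0]
  ],
  "angular": [
    [0, 0, 0],
    [0, 0, 0],
    [0, 0, 0],
    [0, 0, 0],
    [0, 0, 0]
  ],
  "grip": [-1, -1, -1, -1, -1]
}}

```text
time: 3.15
eef_pos: [0.6013, -0.0363, 0.0798]
ee_rot: [1.983, 2.435, 0.002]
ft_force: [0.4, 0.4, -0.8]
finger_gap: 0.001
```

```bash
python3 - <<'E'
from h import *
p,r,o=state();print(w2f(p),o['time'],o['finger_gap'],o['ft_force'])
print(rel([172,45,78],goal_rot(0)))
# path
cur=w2f(p)
for t in np.radians(np.arange(0,91,7.5)):
    d=9.5*np.sin(t)+19*np.cos(t);u=np.array([np.cos(t),np.sin(t)]);n=np.array([-u[1],u[0]])
    c=np.array([112,72])+60*u-(7+d)*n
    print(round(np.degrees(t),1),c.round(1),"tool",[round(-(c[0]-cur[0])/1000,3),round((c[1]-cur[1])/1000,3)])
E
```

```text
[171.41549754  45.83274519  79.83871697] 3.15 0.0014319957747371981 [ 0.3991956   0.39443135 -0.77048065]
(array([-0.0006, -0.0008,  0.0018]), array([0.11, 0.01, 0.21]))
0.0 [172.  46.] tool [np.float64(-0.001), np.float64(0.0)]
7.5 [175.  53.] tool [np.float64(-0.004), np.float64(0.007)]
15.0 [177.2  60.7] tool [np.float64(-0.006), np.float64(0.015)]
22.5 [178.2  68.9] tool [np.float64(-0.007), np.float64(0.023)]
30.0 [178.1  77.6] tool [np.float64(-0.007), np.float64(0.032)]
37.5 [176.6  86.4] tool [np.float64(-0.005), np.float64(0.041)]
45.0 [173.6  95.2] tool [np.float64(-0.002), np.float64(0.049)]
52.5 [169.2 103.7] tool [np.float64(0.002), np.float64(0.058)]
60.0 [163.4 111.6] tool [np.float64(0.008), np.float64(0.066)]
67.5 [156.3 118.6] tool [np.float64(0.015), np.float64(0.073)]
75.0 [147.9 124.5] tool [np.float64(0.024), np.float64(0.079)]
82.5 [138.6 129. ] tool [np.float64(0.033), np.float64(0.083)]
90.0 [128.5 132. ] tool [np.float64(0.043), np.float64(0.086)]
```

{"fn": "arm_command", "kwargs": {
  "delta_pos": [
    [-0.004, 0.007, 0.001],
    [-0.006, 0.015, 0.001],
    [-0.007, 0.023, 0.001],
    [-0.007, 0.032, 0.001],
    [-0.005, 0.041, 0.001]
  ],
  "angular": [
    [0, 0, 0],
    [0, 0, 0],
    [0, 0, 0],
    [0, 0, 0],
    [0, 0, 0]
  ],
  "grip": [-1, -1, -1, -1, -1]
}}

```text
time: 3.65
eef_pos: [0.6421, -0.0335, 0.0776]
ee_rot: [1.985, 2.435, -0.001]
ft_force: [-1.9, -1.0, 0.2]
finger_gap: 0.004
```

{"fn": "arm_command", "kwargs": {
  "delta_pos": [
    [0.003, 0.008, 0],
    [0.007, 0.017, 0],
    [0.013, 0.025, 0],
    [0.02, 0.032, 0],
    [0.029, 0.038, 0]
  ],
  "angular": [
    [0, 0, 0],
    [0, 0, 0],
    [0, 0, 0],
    [0, 0, 0],
    [0, 0, 0]
  ],
  "grip": [-1, -1, -1, -1, -1]
}}

```text
time: 4.15
eef_pos: [0.6734, 0.0035, 0.0778]
ee_rot: [1.984, 2.435, 0.0]
ft_force: [-1.6, -1.7, -0.2]
finger_gap: 0.006
```

```bash
python3 - <<'E'
from h import *
p,r,o=state();print(w2f(p),o['time'],o['finger_gap'],o['ft_force'])
print(rel([128.5,132,78],goal_rot(0)))
E
```

```text
[146.75276655 124.46897376  77.78351827] 4.15 0.006215660849829659 [-1.58858273 -1.74495874 -0.1958923 ]
(array([ 0.0182,  0.0076, -0.0002]), array([0.02, 0.02, 0.19]))
```

{"fn": "arm_command", "kwargs": {
  "delta_pos": [
    [0.005, 0.003, 0],
    [0.01, 0.005, 0],
    [0.014, 0.006, 0],
    [0.018, 0.007, 0],
    [0.02, 0.007, 0]
  ],
  "angular": [
    [0, 0, 0],
    [0, 0, 0],
    [0, 0, 0],
    [0, 0, 0],
    [0, 0, 0]
  ],
  "grip": [-1, -1, -1, -1, -1]
}}

```text
time: 4.65
eef_pos: [0.6759, 0.0222, 0.0779]
ee_rot: [1.984, 2.433, -0.002]
ft_force: [1.2, -8.3, -1.7]
finger_gap: -0.001
```

{"fn": "arm_command", "kwargs": {
  "delta_pos": [
    [0.001, 0, 0],
    [0.002, 0, 0],
    [0.003, 0, 0],
    [0.003, 0, 0],
    [0.003, 0, 0]
  ],
  "angular": [
    [0, 0, 0],
    [0, 0, 0],
    [0, 0, 0],
    [0, 0, 0],
    [0, 0, 0]
  ],
  "grip": [-1, -1, -1, -1, -1]
}}

```text
time: 5.15
eef_pos: [0.6758, 0.0223, 0.0779]
ee_rot: [1.985, 2.429, -0.004]
ft_force: [4.1, -11.0, -4.0]
finger_gap: 0.008
```

```bash
python3 - <<'E'
from h import *
p,r,o=state();print(w2f(p),o['time'],o['finger_gap'],o['ft_force'])
print(rel([128.5,132,78],goal_rot(0)))
E
```

```text
[128.76882501 130.50344484  77.92526185] 5.15 0.007590290420575774 [  4.11157277 -10.98020106  -4.00675948]
(array([ 0.0003,  0.0015, -0.0001]), array([0.06, 0.3 , 0.01]))
```

The lever is against its stop: 11 N with no further motion. I'm backing off, then going up.

{"fn": "arm_command", "kwargs": {
  "delta_pos": [
    [-0.01, 0, 0],
    [-0.02, 0, 0],
    [-0.022, -0.01, -0.03],
    [-0.022, -0.03, -0.07],
    [-0.022, -0.06, -0.11]
  ],
  "angular": [
    [0, 0, 0],
    [0, 0, 0],
    [0, 0, 0],
    [0, 0, 0],
    [0, 0, 0]
  ],
  "grip": [-1, -1, -1, -1, -1]
}}

```text
time: 5.65
eef_pos: [0.6209, -0.0066, 0.1886]
ee_rot: [-1.984, -2.436, -0.001]
ft_force: [0.8, 0.0, 0.7]
finger_gap: 0.006
```

{"fn": "arm_command", "kwargs": {
  "delta_pos": [
    [0, -0.03, -0.03],
    [0.01, -0.05, -0.05],
    [0.01, -0.07, -0.06],
    [0.01, -0.07, -0.06],
    [0.01, -0.07, -0.06]
  ],
  "angular": [
    [0, 0, 0],
    [0, 0, 0],
    [0, 0, 0],
    [0, 0, 0],
    [0, 0, 0]
  ],
  "grip": [1, 1, 1, 1, 1]
}}

```text
time: 6.15
eef_pos: [0.5504, -0.0109, 0.2482]
ee_rot: [1.984, 2.435, 0.003]
ft_force: [0.5, 0.3, 0.1]
finger_gap: 0.392
```

```bash
python3 - <<'E'
from h import *
p,r,o=state();print(w2f(p),o['time'],o['finger_gap'],p,o['ee_rot'])
np.save('w2.npy',np.r_[p,o['ee_rot']])
im=env.snapshot("wrist")[:,:,::-1]
cv2.imwrite("pics/w2.png",im); cv2.imwrite("pics/w2b.png",cv2.resize(im,None,fx=1.5,fy=1.5,interpolation=cv2.INTER_CUBIC))
E
```

```text
[136.46702381   1.0363231  248.23618901] 6.15 0.392421395406684 [ 0.55041363 -0.0109438   0.24823619] [1.98406448 2.43517699 0.00268774]
```

View pics/w2b.png

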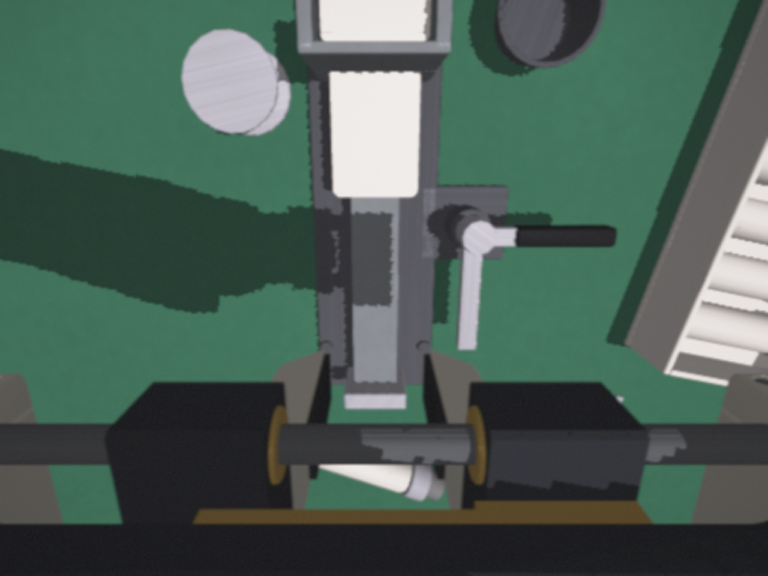

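The lever is open: the handle runs horizontally at (516–614, 236) and the blade lies along the rail at (468, 250–348). The exposed white plate, at (330–420, 72–196), is plate_1. It's white and sticks out of the slot, while the green and red decoys lie on the bench. I'll measure it and take an enlarged crop.

```bash
python3 - <<'E'
from h import *
w=np.load('w2.npy');T=wT(w[:3],R.from_rotvec(w[3:]))
im=cv2.imread("pics/w2.png")[20:280,190:430];cv2.imwrite("pics/w2z.png",cv2.resize(im,None,fx=2.3,fy=2.3,interpolation=cv2.INTER_CUBIC))
for n,u,z in[("plateFL",(334,196),.052),("plateFR",(417,196),.052),("edgeL",(330,90),.052),("edgeR",(420,90),.052),("piv",(482,236),.078),("hin",(516,236),.074),("htip",(614,236),.074),("bladeend",(467,348),.056),("railL",(354,380),.042),("railR",(397,380),.042),("stopL",(346,396),.062),("stopR",(405,395),.062)]:
    p=ray("wrist",(u[0]/1.5-.17,u[1]/1.5-.17),z,T);print(n,w2f(p).round(1))
print(rel([62,0.5,150],goal_rot(0)))
E
```

```text
plateFL [ 86.3 -28.9  52. ]
plateFR [86.  30.6 52. ]
edgeL [ 16.6 -29.9  52. ]
edgeR [16.3 30.4 52. ]
piv [109.9  73.3  78. ]
hin [110.5  97.6  74. ]
htip [110.2 165.1  74. ]
bladeend [203.   73.4  56. ]
railL [239.1 -16.6  42. ]
railR [238.9  19.5  42. ]
stopL [242.6 -22.1  62. ]
stopR [241.5  25.1  62. ]
(array([ 0.0744, -0.0005,  0.0977]), array([ 0.04, -0.02,  0.21]))
```

View pics/w2z.png

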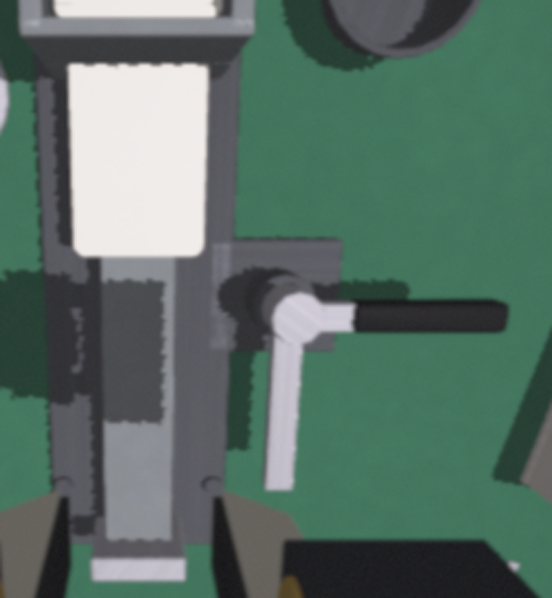

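{"fn": "arm_command", "kwargs": {
  "delta_pos": [
    [0.03, 0, 0.02],
    [0.06, 0, 0.04],
    [0.073, 0, 0.07],
    [0.073, 0, 0.098],
    [0.073, 0, 0.098]
  ],
  "angular": [
    [0, 0, 0],
    [0, 0, 0],
    [0, 0, 0.2],
    [0, 0, 0.2],
    [0, 0, 0.2]
  ],
  "grip": [1, 1, 1, 1, 1]
}}

```text
time: 6.7
eef_pos: [0.5333, 0.0608, 0.1458]
ee_rot: [-1.985, -2.43, 0.009]
ft_force: [0.5, -0.2, 0.7]
finger_gap: 0.866
```

```bash
python3 - <<'E'
from h import *
p,r,o=state();print(w2f(p),o['time'],o['finger_gap'],o['ft_force'])
print(rel([64,1,55],goal_rot(0)))
E
```

```text
[ 62.76711124  -1.47201721 145.83949767] 6.7 0.8663094124501738 [ 0.51000018 -0.16357523  0.66476805]
(array([-0.0012,  0.0031,  0.0908]), array([-0.41,  0.03,  0.07]))
```

{"fn": "arm_command", "kwargs": {
  "delta_pos": [
    [0, 0, 0],
    [0, 0.001, 0.02],
    [0, 0.001, 0.04],
    [0, 0.001, 0.06],
    [0, 0.001, 0.06]
  ],
  "angular": [
    [0, 0, 0],
    [0, 0, 0],
    [0, 0, 0],
    [0, 0, 0],
    [0, 0, 0]
  ],
  "grip": [1, 1, 1, 1, 1]
}}

```text
time: 7.2
eef_pos: [0.5362, 0.06, 0.0892]
ee_rot: [-1.989, -2.43, 0.002]
ft_force: [0.1, 0.6, -0.6]
finger_gap: 1.0
```

```bash
python3 - <<'E'
from h import *
p,r,o=state();print(w2f(p),o['time'],o['finger_gap'],o['ft_force'])
print(rel([64,0.7,54],goal_rot(0)))
np.save('w3.npy',np.r_[p,o['ee_rot']])
im=env.snapshot("wrist")[:,:,::-1]
cv2.imwrite("pics/w3.png",cv2.resize(im,None,fx=1.5,fy=1.5,interpolation=cv2.INTER_CUBIC))
E
```

```text
[64.0927019   1.22075568 89.16694498] 7.2 1.0000541798841858 [ 0.08644444  0.58478855 -0.59557306]
(array([ 0.0001, -0.0005,  0.0352]), array([-0.09,  0.01, -0.05]))
```

View pics/w3.png

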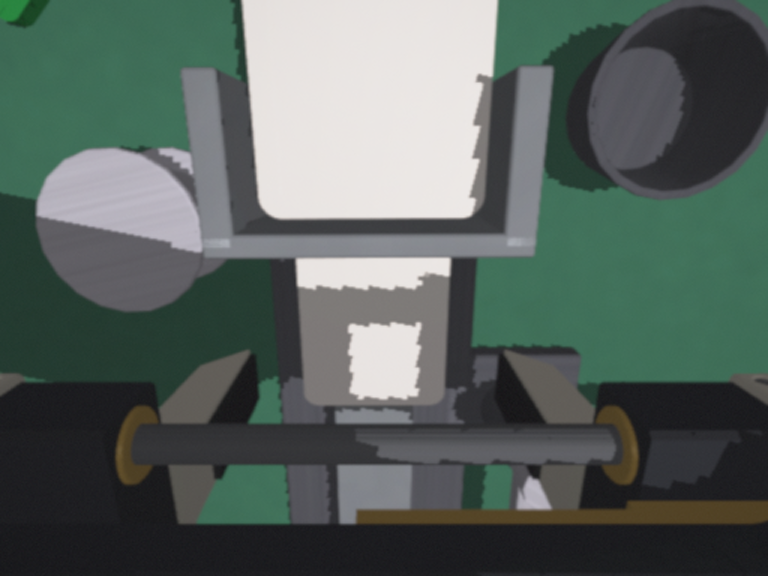

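The fingers straddle the plate, with clearance on both sides. I'm going down and closing.

{"fn": "arm_command", "kwargs": {
  "delta_pos": [
    [0, 0, 0.012],
    [0, 0, 0.024],
    [0, 0, 0.035],
    [0, 0, 0.035],
    [0, 0, 0.035]
  ],
  "angular": [
    [0, 0, 0],
    [0, 0, 0],
    [0, 0, 0],
    [0, 0, 0],
    [0, 0, 0]
  ],
  "grip": [1, 1, 1, 1, 1]
}}

```text
time: 7.75
eef_pos: [0.5361, 0.0604, 0.0544]
ee_rot: [-1.989, -2.432, 0.001]
ft_force: [0.7, 0.0, -0.0]
finger_gap: 0.996
```

{"fn": "arm_command", "kwargs": {
  "delta_pos": [
    [0, 0, 0],
    [0, 0, 0],
    [0, 0, 0],
    [0, 0, 0],
    [0, 0, 0]
  ],
  "angular": [
    [0, 0, 0],
    [0, 0, 0],
    [0, 0, 0],
    [0, 0, 0],
    [0, 0, 0]
  ],
  "grip": [-1, -1, -1, -1, -1],
  "force": 25
}}

```text
time: 8.25
eef_pos: [0.5363, 0.0606, 0.0549]
ee_rot: [1.989, 2.432, 0.0]
ft_force: [-0.2, 0.6, 2.1]
finger_gap: 0.652
```

```bash
python3 - <<'E'
from h import *
p,r,o=state();print(w2f(p),o['time'],o['finger_gap']*92,o['ft_force'],o['torque'])
E
```

```text
[63.57828474  1.43662999 54.86489559] 8.25 60.022959976783824 [-0.17814684  0.59433637  2.1046227 ] [-0.18241016  0.18313903  0.14606406]
```

{"fn": "arm_command", "kwargs": {
  "delta_pos": [
    [-0.004, 0, 0],
    [-0.01, 0, 0],
    [-0.016, 0, 0],
    [-0.023, 0, 0],
    [-0.03, 0, 0]
  ],
  "angular": [
    [0, 0, 0],
    [0, 0, 0],
    [0, 0, 0],
    [0, 0, 0],
    [0, 0, 0]
  ],
  "grip": [-1, -1, -1, -1, -1]
}}

```text
time: 8.75
eef_pos: [0.5422, 0.0333, 0.0549]
ee_rot: [-1.985, -2.432, -0.003]
ft_force: [-1.9, 8.3, 4.0]
finger_gap: 0.65
```

```bash
python3 - <<'E'
from h import *
p,r,o=state();print(w2f(p),o['time'],o['finger_gap']*92,o['ft_force'],rel([94,1,54.5],goal_rot(0)))
cv2.imwrite("pics/w4.png",cv2.resize(env.snapshot("wrist")[:,:,::-1],None,fx=1.5,fy=1.5))
E
```

```text
[91.4389529   1.75757489 54.87191252] 8.75 59.817458326546294 [-1.88816682  8.2743396   3.99742566] (array([-0.0026, -0.0008,  0.0004]), array([ 0.01, -0.16,  0.12]))
```

View pics/w4.png

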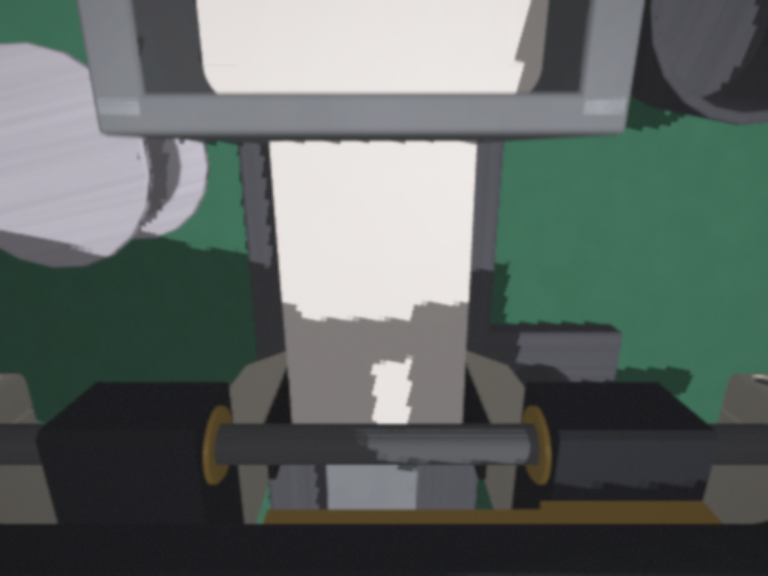

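The plate is following at about 8 N of drag, so I'll keep going.

{"fn": "arm_command", "kwargs": {
  "delta_pos": [
    [-0.01, 0, 0],
    [-0.02, 0, 0],
    [-0.031, 0, 0],
    [-0.042, 0, 0],
    [-0.053, 0, 0]
  ],
  "angular": [
    [0, 0, 0],
    [0, 0, 0],
    [0, 0, 0],
    [0, 0, 0],
    [0, 0, 0]
  ],
  "grip": [-1, -1, -1, -1, -1]
}}

```text
time: 9.3
eef_pos: [0.553, -0.021, 0.0549]
ee_rot: [-1.988, -2.432, -0.001]
ft_force: [-1.6, 4.8, 4.8]
finger_gap: 0.648
```

{"fn": "arm_command", "kwargs": {
  "delta_pos": [
    [-0.011, 0, 0],
    [-0.022, 0, 0],
    [-0.033, 0, 0],
    [-0.042, 0, 0],
    [-0.05, 0, 0]
  ],
  "angular": [
    [0, 0, 0],
    [0, 0, 0],
    [0, 0, 0],
    [0, 0, 0],
    [0, 0, 0]
  ],
  "grip": [-1, -1, -1, -1, -1]
}}

```text
time: 9.8
eef_pos: [0.563, -0.071, 0.0549]
ee_rot: [1.99, 2.431, 0.0]
ft_force: [-0.6, 4.2, 6.4]
finger_gap: 0.649
```

```bash
python3 - <<'E'
from h import *
p,r,o=state();print(w2f(p),o['time'],o['finger_gap']*92,o['ft_force'],rel([217,1,54.5],goal_rot(0)))
E
```

```text
[197.82796522   1.42462961  54.87210482] 9.8 59.681162620802375 [-0.63245566  4.17574913  6.3981655 ] (array([-0.0192, -0.0004,  0.0004]), array([ 0.02,  0.02, -0.05]))
```

{"fn": "arm_command", "kwargs": {
  "delta_pos": [
    [-0.004, 0, 0],
    [-0.008, 0, 0],
    [-0.012, 0, 0],
    [-0.015, 0, 0],
    [-0.016, 0, 0]
  ],
  "angular": [
    [0, 0, 0],
    [0, 0, 0],
    [0, 0, 0],
    [0, 0, 0],
    [0, 0, 0]
  ],
  "grip": [-1, -1, -1, -1, -1]
}}

```text
time: 10.3
eef_pos: [0.5661, -0.086, 0.0549]
ee_rot: [1.989, 2.431, 0.0]
ft_force: [-0.1, 3.0, 7.0]
finger_gap: 0.654
```

{"fn": "arm_command", "kwargs": {
  "delta_pos": [
    [-0.001, 0, 0],
    [-0.002, 0, 0],
    [-0.003, 0, 0],
    [-0.003, 0, 0],
    [-0.003, 0, 0]
  ],
  "angular": [
    [0, 0, 0],
    [0, 0, 0],
    [0, 0, 0],
    [0, 0, 0],
    [0, 0, 0]
  ],
  "grip": [-1, -1, -1, -1, -1]
}}

```text
time: 10.8
eef_pos: [0.5667, -0.0887, 0.0549]
ee_rot: [1.989, 2.432, 0.0]
ft_force: [-0.7, 3.0, 6.3]
finger_gap: 0.653
```

```bash
python3 - <<'E'
from h import *
p,r,o=state();print(w2f(p),o['time'],o['finger_gap']*92,o['ft_force'],rel([217,1,54.5],goal_rot(0)))
E
```

```text
[215.86700137   1.57311157  54.88016061] 10.8 60.09484982651994 [-0.670258    3.00712403  6.34916786] (array([-0.0011, -0.0006,  0.0004]), array([ 0.02,  0.  , -0.  ]))
```

{"fn": "arm_command", "kwargs": {
  "delta_pos": [
    [-0.001, 0, 0],
    [-0.002, 0, 0],
    [-0.003, 0, 0],
    [-0.003, 0, 0],
    [-0.003, 0, 0]
  ],
  "angular": [
    [0, 0, 0],
    [0, 0, 0],
    [0, 0, 0],
    [0, 0, 0],
    [0, 0, 0]
  ],
  "grip": [-1, -1, -1, -1, -1]
}}

```text
time: 11.3
eef_pos: [0.567, -0.09, 0.0549]
ee_rot: [-1.987, -2.432, -0.002]
ft_force: [-1.4, 7.5, 8.3]
finger_gap: 0.65
```

```bash
python3 - <<'E'
from h import *
p,r,o=state();print(w2f(p),o['time'],o['finger_gap']*92,o['ft_force'],rel([217,1,54.5],goal_rot(0)))
E
```

```text
[217.20984257   1.6133228   54.87422928] 11.3 59.82137469435083 [-1.40240488  7.51536976  8.25036027] (array([ 0.0002, -0.0006,  0.0004]), array([-0.01, -0.11,  0.05]))
```

{"fn": "arm_command", "kwargs": {
  "delta_pos": [
    [-0.001, 0, 0],
    [-0.002, 0, 0],
    [-0.002, 0, 0],
    [-0.002, 0, 0],
    [-0.002, 0, 0]
  ],
  "angular": [
    [0, 0, 0],
    [0, 0, 0],
    [0, 0, 0],
    [0, 0, 0],
    [0, 0, 0]
  ],
  "grip": [-1, -1, -1, -1, -1]
}}

```text
time: 11.8
eef_pos: [0.567, -0.09, 0.0549]
ee_rot: [-1.984, -2.431, -0.004]
ft_force: [-3.0, 13.3, 11.2]
finger_gap: 0.65
```

```bash
python3 - <<'E'
from h import *
p,r,o=state();print(w2f(p),o['time'],o['finger_gap']*92,o['ft_force'])
for n in("top","scene"):
    im=env.snapshot(n)[:,:,::-1]; c=im[125:245,165:385] if n=="top" else im[140:250,145:345]
    cv2.imwrite(f"pics/{n}5.png",cv2.resize(c,None,fx=3.6,fy=3.6,interpolation=cv2.INTER_CUBIC))
E
```

```text
[217.28603214   1.61601351  54.86449821] 11.8 59.83538391073417 [-3.02214833 13.26025099 11.17298597]
```

View pics/scene5.png

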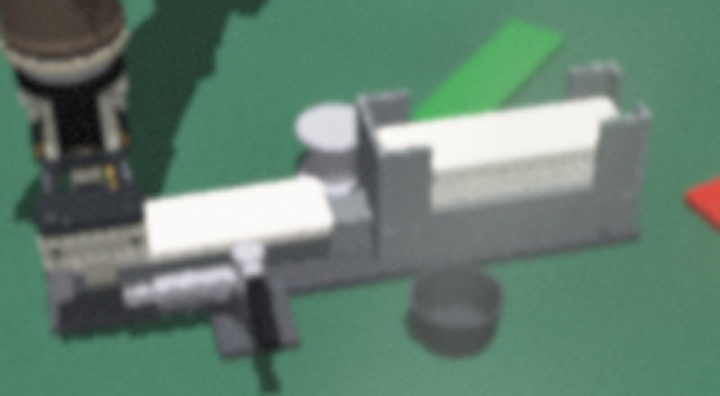

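The plate is against the stop: 13 N with no more motion, at TCP x = 217.3 as predicted. I'll ease the load and open partway, so the far finger stays clear of the blade.

{"fn": "arm_command", "kwargs": {
  "delta_pos": [
    [0.001, 0, 0],
    [0.0025, 0, 0],
    [0.0025, 0, 0],
    [0.0025, 0, 0],
    [0.0025, 0, 0]
  ],
  "angular": [
    [0, 0, 0],
    [0, 0, 0],
    [0, 0, 0],
    [0, 0, 0],
    [0, 0, 0]
  ],
  "grip": [-1, -1, -1, 0.4, 0.5]
}}

```text
time: 12.4
eef_pos: [0.5668, -0.0918, 0.0545]
ee_rot: [1.989, 2.431, -0.001]
ft_force: [-0.7, -0.0, 0.1]
finger_gap: 0.732
```

{"fn": "arm_command", "kwargs": {
  "delta_pos": [
    [0, 0, 0],
    [0, 0, 0],
    [0, 0, 0],
    [0, 0, 0],
    [0, 0, 0]
  ],
  "angular": [
    [0, 0, 0],
    [0, 0, 0],
    [0, 0, 0],
    [0, 0, 0],
    [0, 0, 0]
  ],
  "grip": [0.5, 0.5, 0.5, 0.5, 0.5]
}}

```text
time: 12.9
eef_pos: [0.567, -0.0909, 0.0547]
ee_rot: [1.989, 2.432, -0.0]
ft_force: [0.3, 0.8, 0.9]
finger_gap: 0.752
```

```bash
python3 - <<'E'
from h import *
p,r,o=state();print(w2f(p),o['time'],o['finger_gap']*92,o['ft_force'])
cv2.imwrite("pics/w6.png",cv2.resize(env.snapshot("wrist")[:,:,::-1],None,fx=1.5,fy=1.5))
E
```

```text
[218.13282948   1.39810001  54.70264364] 12.9 69.17157560930663 [0.29420755 0.76462563 0.9249708 ]
```

View pics/w6.png

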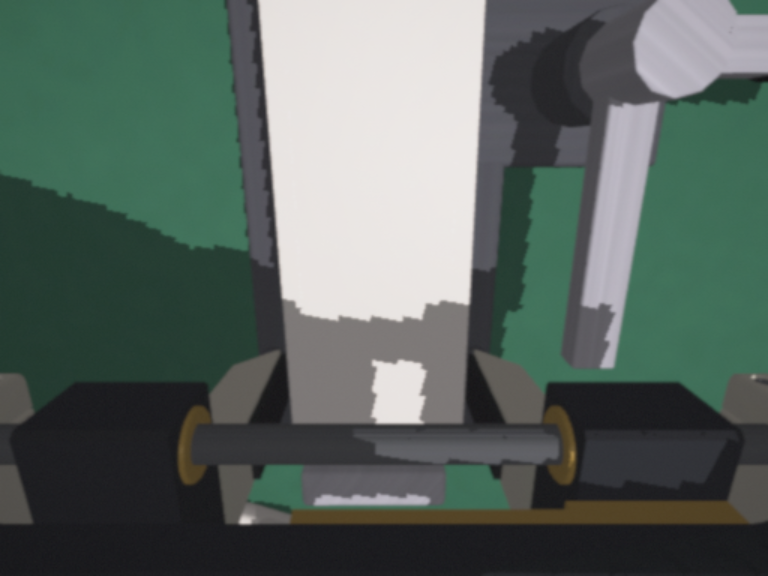

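Released, with about 5 mm of clearance on each side and the blade untouched. I'm going straight up.

{"fn": "arm_command", "kwargs": {
  "delta_pos": [
    [0, 0, -0.01],
    [0, 0, -0.03],
    [0, 0, -0.06],
    [0, 0, -0.1],
    [0, 0, -0.14]
  ],
  "angular": [
    [0, 0, 0],
    [0, 0, 0],
    [0, 0, 0],
    [0, 0, 0],
    [0, 0, 0]
  ],
  "grip": [0.5, 0.5, 0.5, 0.5, 0.5]
}}

```text
time: 13.45
eef_pos: [0.5665, -0.091, 0.1967]
ee_rot: [-1.989, -2.431, 0.001]
ft_force: [0.8, 0.4, 0.3]
finger_gap: 0.749
```

{"fn": "arm_command", "kwargs": {
  "delta_pos": [
    [0.02, 0, -0.03],
    [0.04, 0, -0.06],
    [0.06, 0, -0.07],
    [0.06, 0, -0.07],
    [0.06, 0, -0.07]
  ],
  "angular": [
    [0, 0, 0],
    [0, 0, 0],
    [0, 0, 0],
    [0, 0, 0],
    [0, 0, 0]
  ],
  "grip": [0.5, 0.5, 0.5, 0.5, 0.5]
}}

```text
time: 13.95
eef_pos: [0.5549, -0.0321, 0.2652]
ee_rot: [1.987, 2.432, 0.001]
ft_force: [-0.4, -0.8, -0.1]
finger_gap: 0.748
```

```bash
python3 - <<'E'
from h import *
p,r,o=state();print(w2f(p),o['time'],o['ft_force'])
np.save('w7.npy',np.r_[p,o['ee_rot']])
cv2.imwrite("pics/w7.png",cv2.resize(env.snapshot("wrist")[:,:,::-1],None,fx=1.5,fy=1.5))
E
```

```text
[158.05353065   1.28844303 265.22186156] 13.95 [-0.43851923 -0.75012825 -0.09261342]
```

View pics/w7.png

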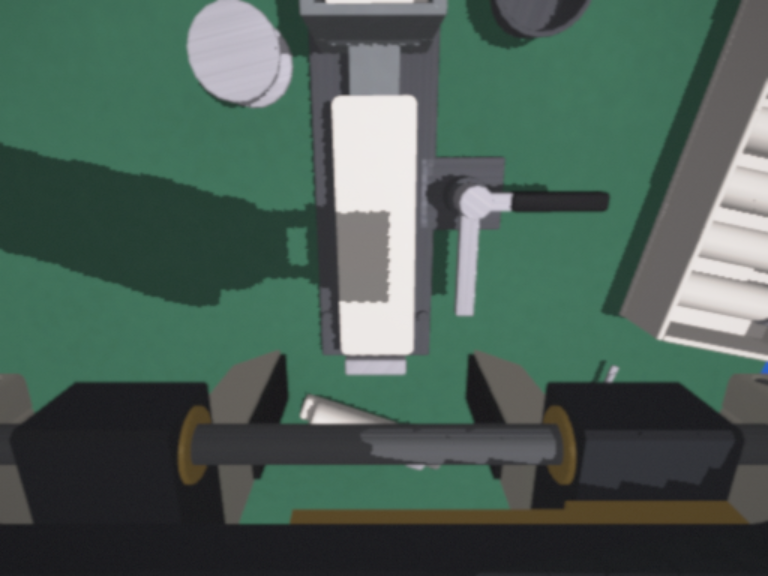

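The plate lies straight on the rail at (332–416, 95–354), touching the stop at (346–405, 361–374), and the lever is open. I'll check it numerically.

```bash
python3 - <<'E'
from h import *
w=np.load('w7.npy');T=wT(w[:3],R.from_rotvec(w[3:]))
for n,u,z in[("FL",(342,354),.052),("FR",(413,354),.052),("BL",(332,97),.052),("BR",(416,97),.052),("stopL",(346,361),.062),("stopR",(405,361),.062),("piv",(477,202),.078),("htip",(607,202),.074),("bladeend",(465,315),.056)]:
    p=ray("wrist",(u[0]/1.5-.17,u[1]/1.5-.17),z,T);print(n,w2f(p).round(1))
for n in("top","scene"):
    im=env.snapshot(n)[:,:,::-1]; c=im[125:245,165:385] if n=="top" else im[140:250,145:345]
    cv2.imwrite(f"pics/{n}7.png",cv2.resize(c,None,fx=3.6,fy=3.6,interpolation=cv2.INTER_CUBIC))
im=cv2.imread("pics/w7.png")[320:390,310:440];cv2.imwrite("pics/w7z.png",cv2.resize(im,None,fx=5,fy=5,interpolation=cv2.INTER_CUBIC))
E
```

```text
FL [240.2 -27.   52. ]
FR [240.1  32.7  52. ]
BL [ 40.9 -29.8  52. ]
BR [40.8 29.6 52. ]
stopL [241.7 -23.   62. ]
stopR [241.7  25.5  62. ]
piv [111.   72.1  78. ]
htip [111.2 165.2  74. ]
bladeend [203.5  73.5  56. ]
```

View pics/w7z.png

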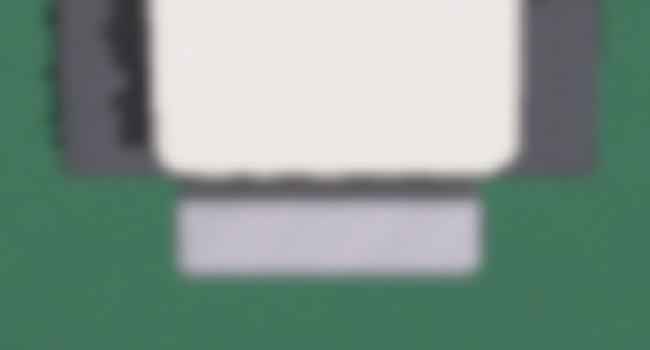

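View pics/scene7.png

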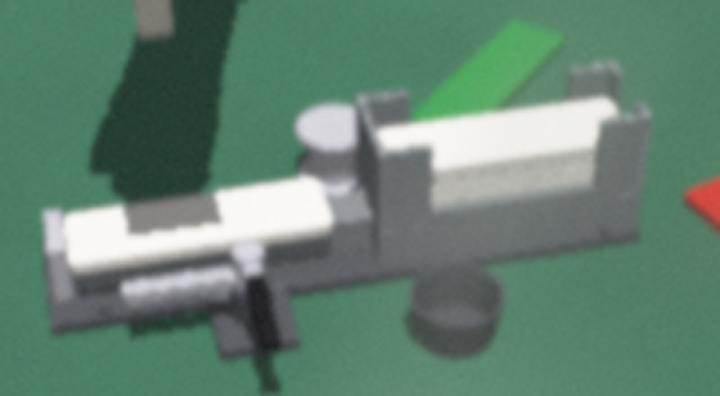

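View pics/top7.png

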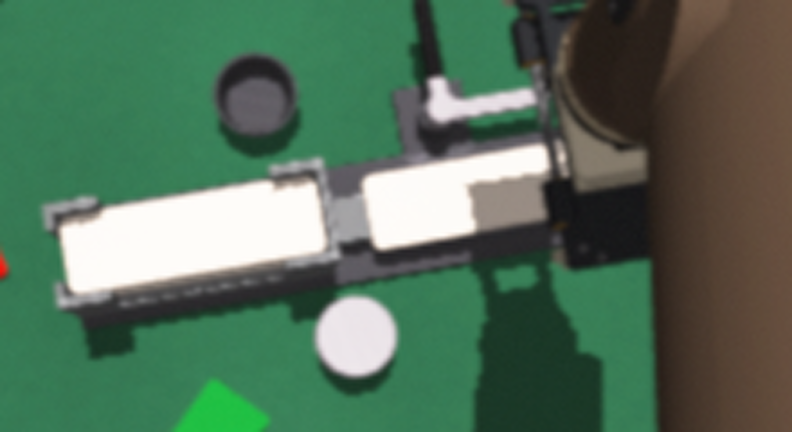

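```bash
python3 - <<'E'
from cell import env
o=env.get_obs();print(o['time'],abs(o['qvel']).max()if hasattr(o['qvel'],'max') else o['qvel']);print(env.finish_job())
E
```

```text
14.1 0.005418327261583147
the job is handed in; nothing more can be done
None
```

The job is done and handed in at 14.1 s. The gate is open, and the bottom plate lies flat on the rail against the end stop, with the gripper clear of everything.

- **Gate lever:** I pushed the handle a quarter turn from its rail side until it stopped against its end stop (about 11 N, no further motion). In the last pictures the handle points along feeder +y and the blade lies along +x.
- **Bottom plate:** I gripped its exposed end and pulled it along the rail until the force rose to 13 N with no further motion. I eased off, opened the jaws partway so they stayed clear of the blade, and lifted straight up.
- **Position check:** the wrist picture puts the plate's front at feeder x ≈ 240 mm and its rear at ≈ 41 mm, so its centre is at about 140 mm as asked.
- **Straightness:** the plate measured about 0.8° skewed in my fitted feeder frame. About half of that is error in the fit, as the stop itself also reads about 1.4 mm off centre. The real skew is roughly 0.4°, with about 1 mm of sideways offset at the front.
- **Other items:** the rest of the stack is in the magazine, and the spool and tin look unmoved. The handset was partly hidden by the gripper in the last wrist picture and outside the other crops, so I checked it only by eye; nothing came near it.

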